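# Latch the polariser slide of a light base and switch on its lamp

## Task

Set up the light base for polarised light: with the fingertips, push the rubber-faced tab to drive the sprung polariser slide in past its stop pin, then let go so that it springs back and latches against the pin at its middle position, and after that press the green lamp button fully down and let it come up again. Only push and press: do not pinch the tab or touch the back of it, do not touch the stop pin's knob, and leave the section on the stage and the stones, brush, loupe and bottle where they are.

Things in the scene. Friction and masses are not known exactly. Their poses are not given: they have to be found in the camera images.
- light_base: low off-white light base fixed to the table: housing 200 (x) by 280 (y) by 62 mm high, origin at the centre of its underside; its x axis is the way the slide is pushed in, z up. A bracket stands 41 mm out of its -x face, and out of that comes the slide. On top a round black stage, 160 mm across, centred at x 15, y 45 mm, top at 74 mm; a black dial 14 mm high at x -77, y -121 mm
- polariser (a joint): slide travel, m, along the light base's +x: 0 = out at rest, 0.040 = latched at mid by the stop pin, 0.055 = fully in, hard stop. A spring drives it out (4.8 N at 0, 8 N at 0.040, 9.2 N at 0.055; damping 30 N per m/s; about 1 N more from 0.011 to 0.037 as it lifts the pin). Pushed past 0.041 (best 0.045 to 0.055) and let go, it returns to 0.040 and stays; let go sooner, it returns to 0
- tab_face (a point): centre of the black rubber pad on the upright tab at the slide's outer end: push here, in the light base's +x (the point moves with the slide). Pad 44 mm wide, 44 mm tall, from 38 to 82 mm above the table, this point at 60 mm; free in front. The tab is 10 mm thick; its bare rear is not to be touched. At rest the pad's face is at x -222 mm of the light base, 100 mm outward of the stop pin's axis
- stop_pin (a joint): height of the sprung stop pin, m: 0 = down, as at the start and again when latched; rises to about 0.0055 as the slide's ramp passes under it. It works by itself
- pin_knob (a point): top centre of the stop pin's small black knob (18 mm in diameter, 86 mm above the table when down) over the guide bracket: not to be touched
- lamp (a joint): travel of the green lamp button, m: 0 = up, 0.006 = fully down; a spring lifts it (1.5 N at the start of the travel, 5 N fully down)
- lamp_top (a point): centre of the top of the green round lamp button, 24 mm in diameter, 84 mm above the table when up, standing 10 mm proud of its black housing (40 mm in diameter) on the light base's top; press straight down
- section: brown polished section, 27 by 46 by 10 mm, lying loose on the middle of the stage; origin at the centre of its underside; leave alone
- stone_a: dark stone with green crust, about 72 by 52 by 44 mm, beside the slide on the light base's +y side; origin at the middle of its underside; leave alone
- stone_b: grey stone with green crust, about 60 by 50 by 38 mm, beside the slide on the -y side; origin at the middle of its underside; leave alone
- stone_c: tan stone, about 66 by 58 by 42 mm, on the left of the table; origin at the middle of its underside; leave alone
- brush: flat brush with a wooden handle, 215 by 58 by 14 mm, lying along its x; origin near its middle, underneath; leave alone
- loupe: folding hand lens, 65 by 26 by 16 mm; origin at its underside; leave alone
- dropper: small amber bottle with a black cap, 34 mm in diameter, 75 mm high, on the right of the table; origin at the centre of its underside; leave alone

How it is judged:
By the outcome, as a careful person would: the job done as asked, in the order asked, and still so for the second after the job is handed in, with the robot touching nothing.
It also fails if it takes over 35 s, if anything falls off the work surface, if the arm or the gripper's body presses on something with over 40 N, if the wrist force passes 120 N, or if a joint passes its speed limit or range.

## Robot

A 6-joint arm with a two-finger parallel gripper is mounted at the origin on the work surface. World frame = base frame: x ahead of the robot, y to its left, z up, the work surface at z = 0. Lengths are in m, angles in degrees, forces in N, time in s.
With the tool pointing down it reaches from about 0.4 to 0.825 m from the base axis. Payload 7 kg.
Tool frame: the origin (TCP) lies at the centre of the arm's flange, where the gripper is bolted on; the fingertips stand 178 mm ahead of it and the grasp point (between the pads) lies ahead of it (ctrl.grip_depth is the z of the grasp point in the tool frame, in m); z points along the fingers, x is the direction in which the jaws open and shut, and the axes are right-handed (so a half turn about z gives the same grasp; the last joint's range is limited). The gripper opens to 88 mm and grips with 3 to 60 N. Pads are 19 mm wide; open, the fingers measure 130 mm over their backs; the gripper's body (78 mm by 193 mm) begins 47 mm behind the grasp point.
Start: joints at [-57.691, 20.546, 0.682, 0, -70.136, -16.507], TCP at [0.184, -0.649, 0.405] pointing down, gripper open.
Joint ranges: [-176.03, 176.03], [-82.01, 121.73], [-58.28, 71.71], [-173.87, 95.51], [-174.79, -0.11], [-173.66, 173.66]. Speed limits (degrees/s): [136.94, 136.94, 172.46, 180, 180, 180].

## Interface

Orientations are given as [roll, pitch, yaw] about the fixed x, y, z axes, in that order (R = Rz(yaw) Ry(pitch) Rx(roll)).
In Python, from plant import ctrl gives the robot as it stands.
- The arm moves only by the tool carry_out, never from a script. Its arguments are lists of equal length, an entry for each row: "linear": the shift along the tool's x, y, z in cm, a list of three; "twist": the turn about the tool's z in degrees. In form: {"linear": [[tx, ty, tz], ...], "twist": [twist, ...]}. A call has 1 to 12 rows; each row is the pose to reach, as a shift and turn from the pose measured when the call began, along the tool's axes at that moment; what a row does not reach only later rows make up. A row lasts 1/12 s, in which the tool goes at most 41.7 mm and 7.16 degrees, less where a joint would pass 70% of its speed; a pose out of reach is approached as far as the arm can. A call with a gripper value outside its range is refused whole. "fingers" is the gripper's target within -1 to 1 (fully open at 1, half-way at 0, shut at -1), set as the call begins (left out, the last holds). The fingers move at their own pace and stop on an object; the grip force is fixed at half the most. Time passes only in rows, so rows that repeat a pose let the fingers close. It gives the time, the measured TCP pose, the force and the opening at its end, in the units of the state.
- ctrl.get_obs(): the state, without advancing time (a new reading comes with each control period).
- ctrl.snapshot(name): name is "side" or "top" or "wrist"; returns the picture (480x640x3 uint8, blue, green, red); there is no depth.
- ctrl.camera_params(name): a dict with "fovy" (degrees; the focal length in pixels is half the picture's height over the tangent of half this angle, whatever the lens; pixels are square), "cx", "cy" (the principal point, pixels), "eye" and "rotation" of the camera in the world; the wrist camera has in their place "T_tool_cam" (4x4, takes a point from camera to tool coordinates, whose origin is the TCP and whose axes are the tool frame's). Camera axes: x right, y down, z forward; pixel columns grow to the right and rows downward; lengths in m; the calibration is good to about 2 mm. A picture is of the moment at which its call begins: read the wrist's pose just before it. camera_params takes no time and is no camera call.
- ctrl.close_job(): hands the job in, once; it reports no verdict.
The state is a dict: "clock": time; "joint_pos": joint angles; "qvel": joint speeds; "tau": joint torques, N m; "tool_pos": TCP position; "orientation": TCP orientation; "force": force on the tool from outside, world axes, zero at the start; "moment": the same for the moment, N m; "opening": finger opening in m.
Only numpy, scipy, OpenCV 4.12 (cv2) and the standard library are available. Lean on these libraries where they do the work, as an engineer would, in place of code of your own. Each camera call takes 0.05 s, during which the arm holds its last target.

## Working session

There is one attempt and no reset: what is moved stays moved. The work goes in short steps, Python scripts to look and compute and a tool call to move; the robot and the scene stay as the last step left them, time stands still between calls to the robot, and variables do not carry over. Pictures are saved under pics/ and viewed, and the job is handed in when it is done.

Besides the shell and the picture viewer there is one more tool, called after ">>>" as name(argument=value, ...) on one line, values as JSON. carry_out: Moves the arm, as the interface text tells. Its arguments: {"type":"object","properties":{"linear":{"type":"array","items":{"type":"array","items":{"type":"number"}}},"twist":{"type":"array","items":{"type":"number"}},"fingers":{"type":"number"}},"required":["linear","twist"]}

```bash
ls; mkdir -p pics; python3 - <<'E'
from plant import ctrl
import cv2
o=ctrl.get_obs();print(o, ctrl.grip_depth)
for n in ("side","top","wrist"):
    p=ctrl.camera_params(n);print(n,p)
    cv2.imwrite(f"pics/{n}0.png",ctrl.snapshot(n))
E
```

```text
pics
{'clock': 0.0, 'joint_pos': array([-5.76907133e+01,  2.05914805e+01,  6.34326043e-01, -2.15143461e-02,
       -7.01368989e+01, -1.65058410e+01]), 'qvel': array([ 0.06568565,  0.04137616,  0.00566399,  0.06860968, -0.09968461,
        0.02323181]), 'tau': array([ 9.37901241e-04, -5.82718241e+01,  2.93059838e+01,  6.99734196e+00,
        6.71107948e-03, -2.29008247e-04]), 'tool_pos': array([ 0.18376507, -0.64929837,  0.40372175]), 'orientation': array([-1.79992667e+02, -9.59241563e-02,  1.05796113e+02]), 'force': array([-0.36301701,  0.1466638 , -0.42353526]), 'moment': array([ 0.01086202,  0.03886072, -0.00375166]), 'opening': 0.08751883921731936} 0.1593
side {'fovy': 43.68277084003382, 'cx': 314.7438929371647, 'cy': 251.23889078249806, 'eye': array([ 0.26522245, -1.02580282,  1.10101209]), 'rotation': array([-133.71292262,   -0.83831866,  -12.67128024])}
top {'fovy': 52.80017363617758, 'cx': 316.8006551421612, 'cy': 239.56059926968544, 'eye': array([0.40670877, 0.01026089, 1.16633602]), 'rotation': array([-174.94650642,   -0.26636041,  -88.6577609 ])}
wrist {'fovy': 59.01194959606277, 'cx': 322.5387864127571, 'cy': 234.6167627759524, 'T_tool_cam': array([[ 9.99999923e-01, -2.72311788e-04,  2.82843288e-04,
        -1.01265450e-03],
       [ 1.78696257e-04,  9.57118785e-01,  2.89695700e-01,
        -7.83269198e-02],
       [-3.49602178e-04, -2.89695628e-01,  9.57118760e-01,
         1.97579827e-02],
       [ 0.00000000e+00,  0.00000000e+00,  0.00000000e+00,
         1.00000000e+00]])}
```

View pics/side0.png

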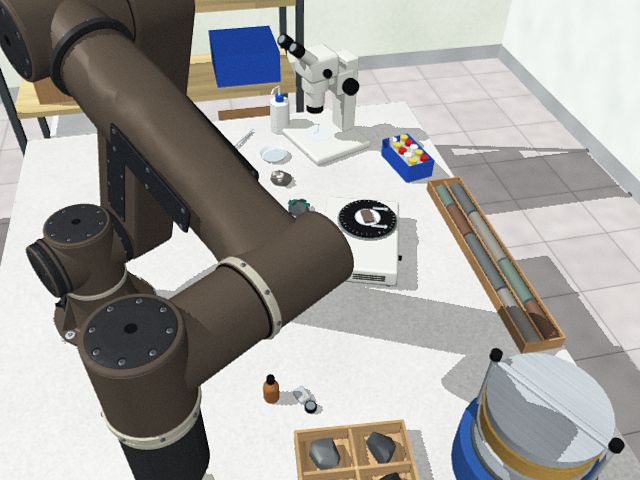

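View pics/top0.png

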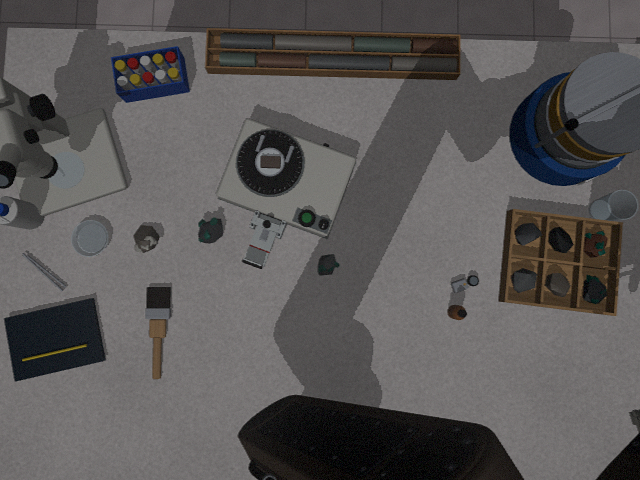

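View pics/wrist0.png

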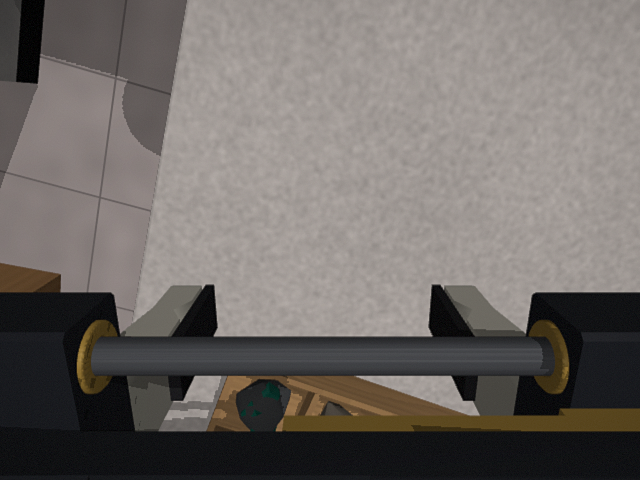

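The side and top pictures both show the base. In the top picture the stage is near (270,161), the lamp (307,217), the pin knob about (266,224), and the tab about (254,262). The wrist picture shows only bare table and the sample box. I'll zoom in on the top view.

```bash
python3 - <<'E'
import cv2
im=cv2.imread("pics/top0.png")
c=im[110:280,190:360]; c=cv2.convertScaleAbs(c,alpha=1.5)
cv2.imwrite("pics/topz.png",cv2.resize(c[0:100],None,fx=4.7,fy=4.7,interpolation=cv2.INTER_CUBIC))
cv2.imwrite("pics/topz2.png",cv2.resize(c[80:165,30:145],None,fx=6,fy=6,interpolation=cv2.INTER_CUBIC))
E
```

```text
(no output)
```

View pics/topz.png

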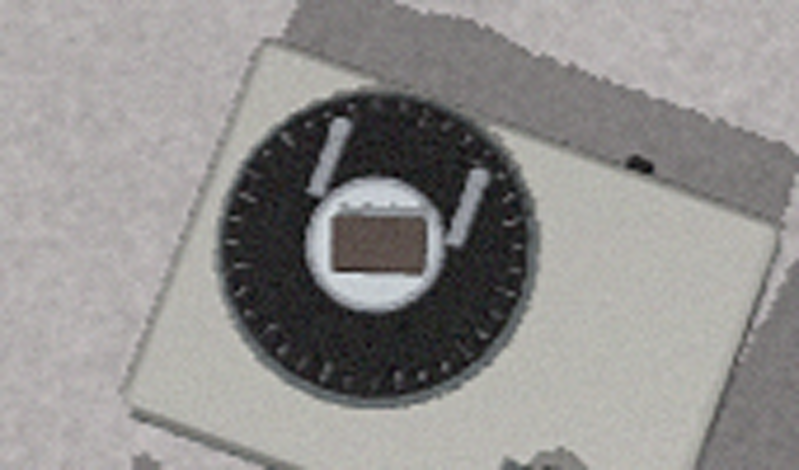

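View pics/topz2.png

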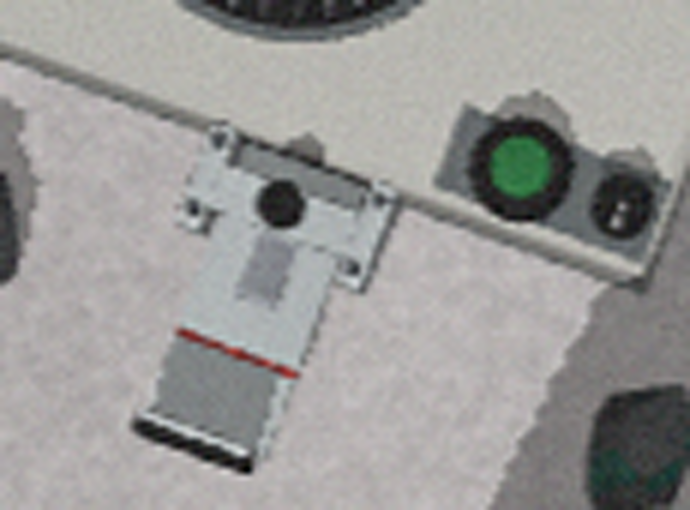

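```bash
cat > h.py <<'E'
import numpy as np
from scipy.spatial.transform import Rotation as R
from plant import ctrl
def cam(n):
    p=ctrl.camera_params(n); f=240/np.tan(np.radians(p['fovy']/2))
    return p,f
def pix2w(n,uv,z):
    p,f=cam(n)
    Rm=R.from_euler('xyz',p['rotation'],degrees=True).as_matrix()
    d=Rm@np.array([(uv[0]-p['cx'])/f,(uv[1]-p['cy'])/f,1]); e=p['eye']
    return e+d*(z-e[2])/d[2]
def w2pix(n,P):
    p,f=cam(n)
    Rm=R.from_euler('xyz',p['rotation'],degrees=True).as_matrix()
    c=Rm.T@(np.array(P)-p['eye']); return np.array([p['cx']+f*c[0]/c[2],p['cy']+f*c[1]/c[2]])
E
python3 - <<'E'
from h import *
from scipy.optimize import least_squares
obs=[((270.2,162.3),(15,45,74)),((246.8,118.3),(100,140,62)),((355.8,159.2),(100,-140,62)),((217,196),(-100,140,62)),((326.7,233.8),(-100,-140,62)),((323.3,224),(-77,-121,76))]
W=np.array([pix2w('top',u,m[2]/1e3)[:2] for u,m in obs]);M=np.array([m for _,m in obs])[:,:2]/1e3
def T(x,m):
    c,s=np.cos(x[2]),np.sin(x[2]); return m@np.array([[c,-s],[s,c]]).T+x[:2]
for g in (0,1.5,-1.5,3):
    r=least_squares(lambda x:(T(x,M)-W).ravel(),[.6,0,g])
    if r.cost<1e-3: break
x=r.x;print(x[:2],np.degrees(x[2]),r.cost); print((T(x,M)-W)*1e3)
c,s=np.cos(x[2]),np.sin(x[2])
for n,u,z in [('lamp',(306.5,217.3),.084),('knob',(266.7,223.8),.086),('padL',(242.6,261.2),.082),('padR',(261.5,268),.082),
 ('stone_b',(328,264),.03),('stone_a',(210,229),.03)]:
    w=pix2w('top',u,z)[:2]; d=w-x[:2]; print(n,w,'local',np.array([c*d[0]+s*d[1],-s*d[0]+c*d[1]])*1e3)
o=ctrl.get_obs(); print(w2pix('top',[.5,.5,0]))
E
```

```text
[0.64996918 0.08140733] -18.900001739640892 9.774205057983231e-05
[[-0.4224024   0.36173206]
 [ 4.1728806   3.36773285]
 [ 4.83183694 -4.47853808]
 [ 0.78493251  6.06530367]
 [-8.26149395 -3.6596551 ]
 [-1.10575369 -1.65657541]]
lamp [0.55236847 0.03188961] local [-76.2989481 -78.4625681]
knob [0.53521832 0.12093977] local [-121.36935343    0.23125737]
padL [0.45005337 0.17257247] local [-218.66740054   21.49377719]
padR [0.43583885 0.12973977] local [-218.24128803  -23.63394198]
stone_b [ 0.45029508 -0.02032014] local [-155.95744077 -160.92080068]
stone_a [0.52631083 0.26007951] local [-174.86638989  128.98403411]
[112.93130776 238.81873082]
```

Lamp and knob agree with the given geometry: the slide is at y≈0 of the base and the base yaw is about -18.9°. Next I'll plan the approach, with the tool's y axis along the push direction and the fingers shut.

```bash
cat >> h.py <<'E'
def rel(wps):
    o=ctrl.get_obs(); Rm=R.from_euler('xyz',o['orientation'],degrees=True).as_matrix()
    for w in wps:
        d=Rm.T@(np.array(w[:3])-o['tool_pos'])*100
        tw=(o['orientation'][2]-w[3]+180)%360-180
        print(np.round(d,2),'twist',round(tw,1))
    print('dist rows')
E
python3 - <<'E'
from h import *
rel([(.36,-.40,.37,90),(.44,-.15,.36,80),(.42,.05,.36,75),(.40,.167,.36,71.1),(.40,.167,.30,71.1)])
E
```

```text
[19.19 23.74  3.41] twist 15.8
[41.07 38.25  4.44] twist 25.8
[60.86 41.77  4.47] twist 30.8
[72.66 43.03  4.48] twist 34.7
[72.65 43.03 10.48] twist 34.7
dist rows
```

>>> carry_out(linear=[[2.4,3,0.4],[4.8,6,0.8],[7.2,9,1.2],[9.6,12,1.7],[12,15,2.1],[14.4,18,2.5],[16.8,21,3],[19.2,23.7,3.4],[22.3,25.8,3.5],[25.4,27.9,3.7],[28.5,30,3.8],[31.6,32.1,4]], twist=[3,6,9,12,15,16,17,18,20,21,22,23], fingers=-1)

```text
clock: 1.15
tool_pos: [0.4067, -0.2561, 0.3643]
orientation: [-180.0, -0.1, 82.7]
force: [1.1, 0.4, -0.2]
opening: 0.0131
```

```bash
python3 - <<'E'
from h import *
o=ctrl.get_obs();print(o['joint_pos'].round(1),o['opening'])
rel([(.44,-.15,.36,80),(.42,.05,.36,75),(.40,.167,.36,71.1),(.40,.167,.30,71.1)])
E
```

```text
[ -8.7   3.9 -26.5  -0.1 -59.6 -88.5] 0.01305658699093869
[10.95  1.96  0.44] twist 2.7
[30.53 -2.55  0.46] twist 7.7
[41.89 -6.01  0.48] twist 11.6
[41.88 -6.01  6.48] twist 11.6
dist rows
```

>>> carry_out(linear=[[3.7,0.7,0.1],[7.4,1.4,0.3],[11,1.9,0.4],[14.9,1.1,0.4],[18.8,0.2,0.4],[22.7,-0.7,0.5],[26.6,-1.6,0.5],[30.5,-2.5,0.5],[34.3,-3.7,0.5],[38.1,-4.9,0.5],[41.9,-6,0.5],[41.9,-6,2.5]], twist=[1,2,3,4,5,6,7,8,9,10,11,11.6])

```text
clock: 2.15
tool_pos: [0.4007, 0.1732, 0.343]
orientation: [179.8, -0.5, 71.4]
force: [0.7, 1.2, 0.3]
opening: 0.0008
```

```bash
python3 - <<'E'
from h import *
import cv2
o=ctrl.get_obs();print(o['joint_pos'].round(1),o['opening'],o['tool_pos'],o['orientation'],o['qvel'].round(1))
cv2.imwrite("pics/w1.png",ctrl.snapshot('wrist'))
E
```

```text
[  49.5    0.5  -33.3    0.   -55.7 -158.1] 0.0007906886611843919 [0.4006734  0.17324892 0.34297705] [179.79296026  -0.46457551  71.40675673] [ -4.5  15.7 -25.4  -1.   38.5   0.6]
```

View pics/w1.png

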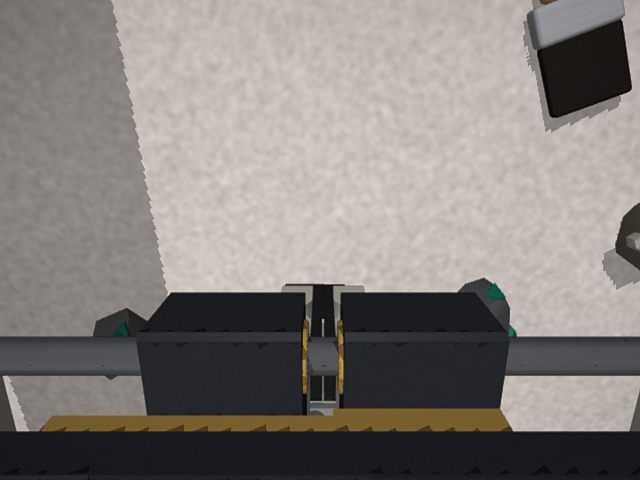

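The wrist picture shows the fingers shut, with the stones on either side at (125,325) and (490,300). The gripper hides the tab. I'll go down in front of the pad, well clear of it.

```bash
python3 - <<'E'
from h import *
rel([(.401,.1665,.343,71.1),(.401,.1665,.228,71.1),(.4406,.1533,.228,71.1)])
E
```

```text
[-0.27  0.3  -0.58] twist 0.2
[-0.28  0.32 10.92] twist 0.2
[-0.26  4.49 10.92] twist 0.2
dist rows
```

>>> carry_out(linear=[[-0.3,0.2,1.5],[-0.3,0.2,4],[-0.3,0.2,6.5],[-0.3,0.2,9],[-0.3,0.2,10.9],[-0.3,0.2,10.9],[-0.3,0.2,10.9]], twist=[0,0,0,0,0.2,0.2,0.2])

```text
clock: 2.78
tool_pos: [0.3998, 0.1661, 0.228]
orientation: [-179.8, 0.1, 71.1]
force: [0.8, 0.4, 0.4]
opening: 0.0004
```

```bash
python3 - <<'E'
from h import *
import cv2
o=ctrl.get_obs();print(o['joint_pos'].round(1),o['tool_pos'],o['orientation'],o['force'])
for n in('top','side','wrist'):
  im=ctrl.snapshot(n); cv2.imwrite(f"pics/{n}2.png",im)
  if n!='wrist':
    p=w2pix(n,[.44,.155,.06]);print(n,p); u,v=map(int,p)
    c=im[max(0,v-60):v+60,max(0,u-80):u+80];cv2.imwrite(f"pics/{n}2z.png",cv2.resize(c,None,fx=4,fy=4,interpolation=cv2.INTER_CUBIC))
rel([(.4406,.1533,.228,71.1)])
E
```

```text
[  48.8    9.7  -41.9   -0.2  -38.5 -157.6] [0.39978903 0.16614399 0.22800754] [-1.79846057e+02  9.77674832e-02  7.11097092e+01] [0.80239033 0.36018392 0.41657081]
top [251.55696329 266.1999674 ]
side [275.40780542 224.24716988]
[0.01 4.25 0.16] twist 0.0
dist rows
```

View pics/top2z.png

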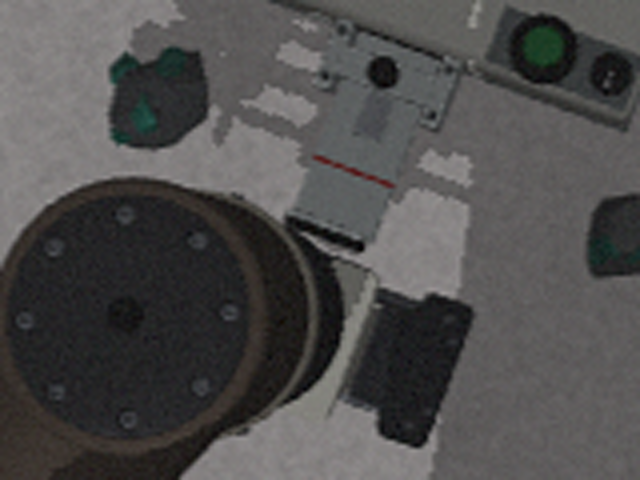

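View pics/side2.png

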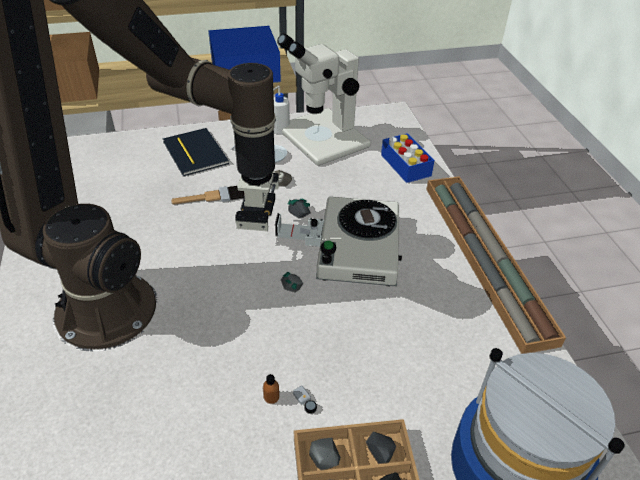

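View pics/wrist2.png

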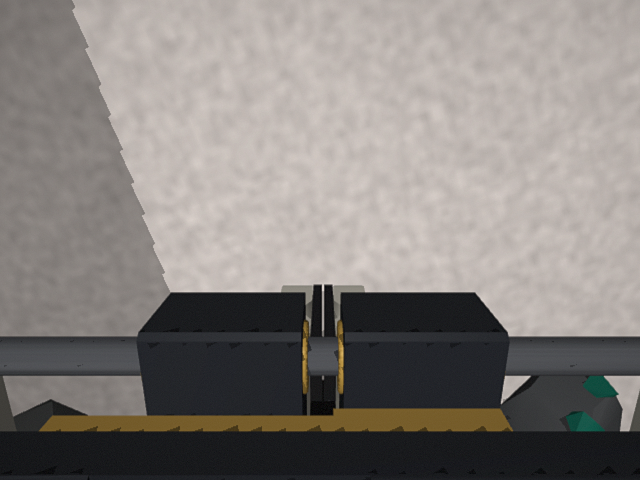

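The top picture shows the pad at (243..262, 260..268) directly in front of the gripper, with clear table around it. The side view agrees. Now I'll push slowly along tool y.

>>> carry_out(linear=[[0,1,0],[0,2,0],[0,2.7,0],[0,3.1,0],[0,3.5,0],[0,3.8,0],[0,4.1,0],[0,4.1,0]], twist=[0,0,0,0,0,0,0,0])

```text
clock: 3.6
tool_pos: [0.4394, 0.1536, 0.2296]
orientation: [-179.9, -0.2, 71.1]
force: [-3.9, 3.5, 2.9]
opening: 0.0004
```

```bash
python3 - <<'E'
from h import *
import cv2
o=ctrl.get_obs();print(o['tool_pos'],o['orientation'],o['force'])
im=ctrl.snapshot('top')[200:300,160:340]; cv2.imwrite("pics/t3.png",cv2.resize(im,None,fx=4,fy=4,interpolation=cv2.INTER_CUBIC))
rel([(.4406,.1533,.228,71.1)])
E
```

```text
[0.43940143 0.15364429 0.22961876] [-1.79928795e+02 -1.68120575e-01  7.10820794e+01] [-3.93771326  3.45513703  2.8792458 ]
[0.01 0.14 0.16] twist -0.0
dist rows
```

View pics/t3.png

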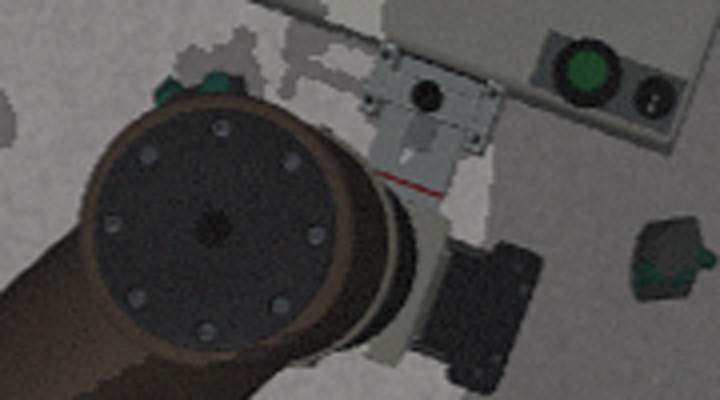

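Contact at about 5 N, and the red line has moved about 3.5 px, so the slide is at about 7 mm. I'll continue to about 50 mm.

>>> carry_out(linear=[[0,0.6,0],[0,1.2,0],[0,1.8,0],[0,2.4,0],[0,3,0],[0,3.5,0],[0,3.9,0],[0,4.2,0],[0,4.3,0],[0,4.3,0]], twist=[0,0,0,0,0,0,0,0,0,0])

```text
clock: 4.48
tool_pos: [0.4795, 0.1398, 0.2295]
orientation: [-179.9, -0.2, 71.0]
force: [-8.0, 5.3, 6.1]
opening: 0.0006
```

```bash
python3 - <<'E'
from h import *
import cv2
o=ctrl.get_obs();print(o['tool_pos'],o['orientation'],o['force'])
im=ctrl.snapshot('top')[200:300,160:340]; cv2.imwrite("pics/t4.png",cv2.resize(im,None,fx=4,fy=4,interpolation=cv2.INTER_CUBIC))
im=ctrl.snapshot('side')[160:300,200:400]; cv2.imwrite("pics/s4.png",cv2.resize(im,None,fx=4,fy=4,interpolation=cv2.INTER_CUBIC))
rel([(.4406,.1533,.228,71.1)])
E
```

```text
[0.47950864 0.13978238 0.22952649] [-1.79857716e+02 -1.54877518e-01  7.10475582e+01] [-7.9724779   5.25279027  6.07307102]
[ 0.01 -4.1   0.17] twist -0.0
dist rows
```

View pics/t4.png

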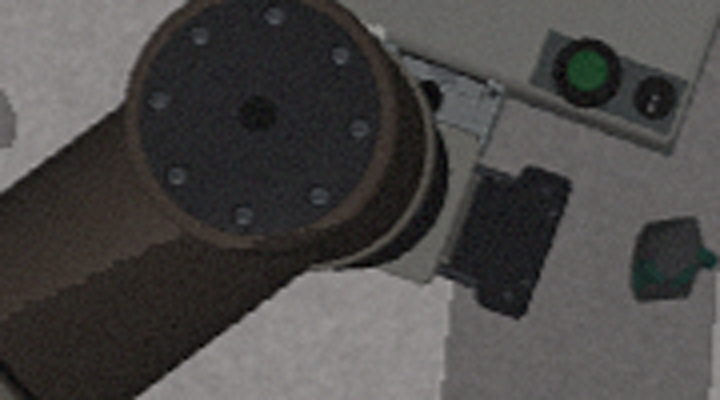

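View pics/s4.png

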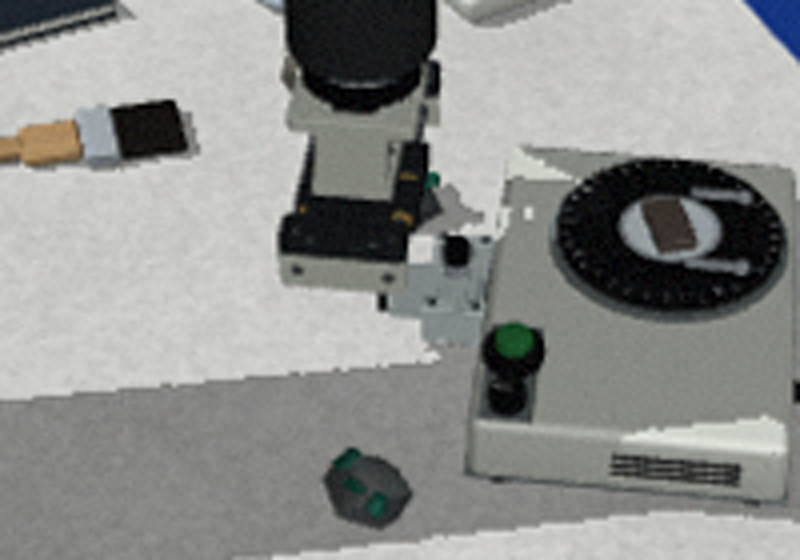

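The fingers have gone another 42 mm, so the slide is at about 49 mm; the force is about 9.5 N, still short of the hard stop. In the side picture the knob at about (455,250) stands clear of the gripper. I'll let go by backing straight out.

>>> carry_out(linear=[[0,-0.3,0],[0,-0.7,0],[0,-1.2,0],[0,-2,0],[0,-3,0],[0,-4,0],[0,-5,0],[0,-6,0],[0,-7,0],[0,-7,0]], twist=[0,0,0,0,0,0,0,0,0,0])

```text
clock: 5.42
tool_pos: [0.4114, 0.1627, 0.2298]
orientation: [-179.8, -0.1, 71.1]
force: [-0.7, -0.2, -0.3]
opening: 0.0004
```

```bash
python3 - <<'E'
from h import *
import cv2
o=ctrl.get_obs();print(o['tool_pos'],o['orientation'],o['force'],o['joint_pos'].round(1))
im=ctrl.snapshot('top')[200:300,160:340]; cv2.imwrite("pics/t5.png",cv2.resize(im,None,fx=4,fy=4,interpolation=cv2.INTER_CUBIC))
im=ctrl.snapshot('side')[160:300,200:400]; cv2.imwrite("pics/s5.png",cv2.resize(im,None,fx=4,fy=4,interpolation=cv2.INTER_CUBIC))
E
```

```text
[0.41137018 0.16271953 0.22977915] [-1.79834888e+02 -1.48585556e-01  7.10973497e+01] [-0.72682076 -0.17258245 -0.30843791] [  47.2   10.3  -40.7   -0.3  -38.9 -155.8]
```

View pics/t5.png

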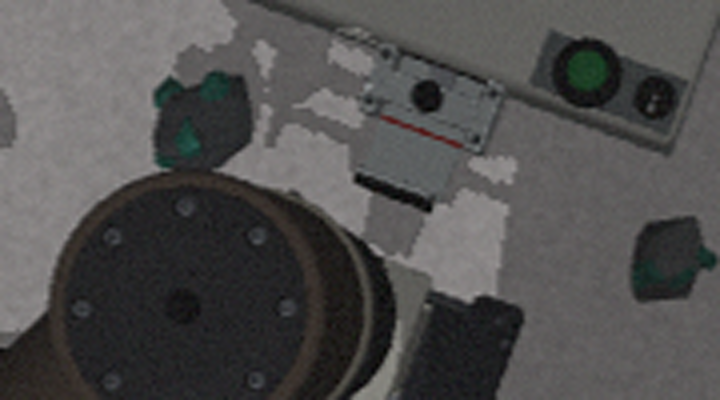

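View pics/s5.png

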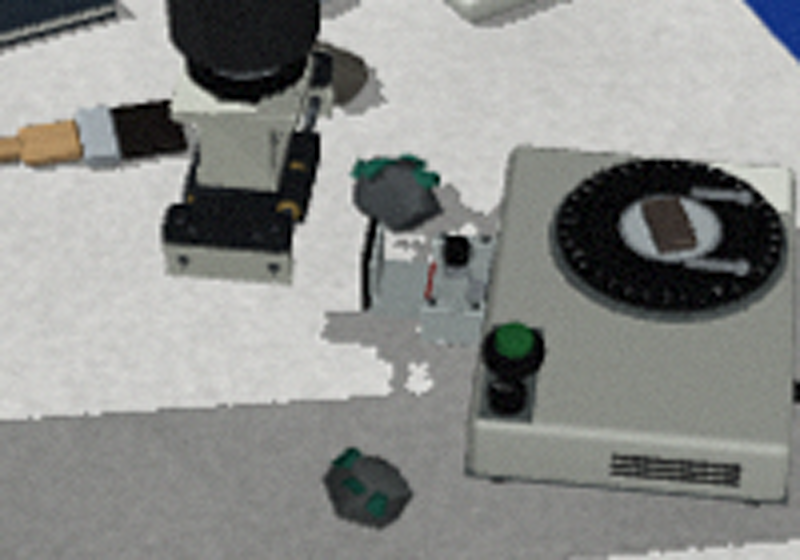

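The slide has latched: the red line is at (422,131) in the zoom, about 17 px or 39 mm in from rest. The knob is down and the stones haven't moved. Next is the lamp.

```bash
python3 - <<'E'
from h import *
print(pix2w('top',(306.6,217.5),.084),pix2w('side',(328.4,245),.084))
print(w2pix('side',[.535,.121,.086]),'knob seen',200+455/4,160+248/4)
rel([(.411,.1627,.34,71.1),(.552,.032,.30,71.1),(.552,.032,.268,71.1)])
E
```

```text
[0.55191917 0.03165255 0.084     ] [0.55127875 0.02385631 0.084     ]
[313.50842722 220.24666893] knob seen 313.75 222.0
[ -0.05  -0.18 -11.  ] twist 0.0
[-7.87 17.4  -7.07] twist 0.0
[-7.88 17.4  -3.87] twist 0.0
dist rows
```

```bash
python3 - <<'E'
from h import *
import cv2
for n,r in(('top',(290,325,200,235)),('side',(315,345,225,265))):
  im=ctrl.snapshot(n).astype(int); c=im[r[2]:r[3],r[0]:r[1]]
  m=(c[...,1]>c[...,2]+25)&(c[...,1]>c[...,0]+15)
  v,u=np.nonzero(m); print(n,m.sum(),u.min()+r[0],u.max()+r[0],v.min()+r[2],v.max()+r[2],u.mean()+r[0],v.mean()+r[2])
  print(pix2w(n,(u.mean()+r[0],v.mean()+r[2]),.084),w2pix(n,[.552,.032,.084]),w2pix(n,[.535,.121,.086]))
E
```

```text
top 69 302 311 213 221 306.3188405797101 217.14492753623188
[0.55271124 0.03230715 0.084     ] [306.44695297 217.4607945 ] [266.67005515 223.89576952]
side 67 324 332 241 248 328.04477611940297 244.55223880597015
[0.55079672 0.02562169 0.084     ] [327.91288063 242.7763658 ] [313.50842722 220.24666893]
```

>>> carry_out(linear=[[0,0,-3],[0,0,-6.5],[0,0,-9],[-1.5,3.4,-10],[-3,6.8,-10],[-4.7,10.4,-10],[-6.3,13.9,-9],[-7.5,16.4,-8],[-8,17.4,-7],[-8,17.4,-5.5],[-8,17.4,-5],[-8,17.4,-5]], twist=[0,0,0,0,0,0,0,0,0,0,0,0])

```text
clock: 6.62
tool_pos: [0.5514, 0.0301, 0.2775]
orientation: [-179.7, -0.1, 71.0]
force: [-0.6, -0.6, -0.8]
opening: 0.0003
```

```bash
python3 - <<'E'
from h import *
import cv2
o=ctrl.get_obs();print(o['tool_pos'],o['orientation'],o['force'],o['joint_pos'].round(1))
im=ctrl.snapshot('side')[160:300,200:400]; cv2.imwrite("pics/s6.png",cv2.resize(im,None,fx=4,fy=4,interpolation=cv2.INTER_CUBIC))
rel([(.552,.0305,.28,71.1),(.552,.0305,.262,71.1),(.552,.0305,.256,71.1)])
print((w2pix('side',o['tool_pos']-[0,0,.178])-[200,160])*4,(w2pix('side',[.552,.0305,.084])-[200,160])*4)
E
```

```text
[0.55142615 0.03013876 0.27747775] [-1.79708635e+02 -5.71991214e-02  7.10239904e+01] [-0.55656214 -0.61657171 -0.78527501] [  23.4   15.9  -24.2   -0.3  -50.  -132.1]
[ 0.    0.03 -0.13] twist -0.0
[0.   0.04 1.67] twist -0.0
[-0.    0.04  2.27] twist -0.0
dist rows
[512.20239801 314.9222986 ] [512.21630264 332.70891781]
```

View pics/s6.png

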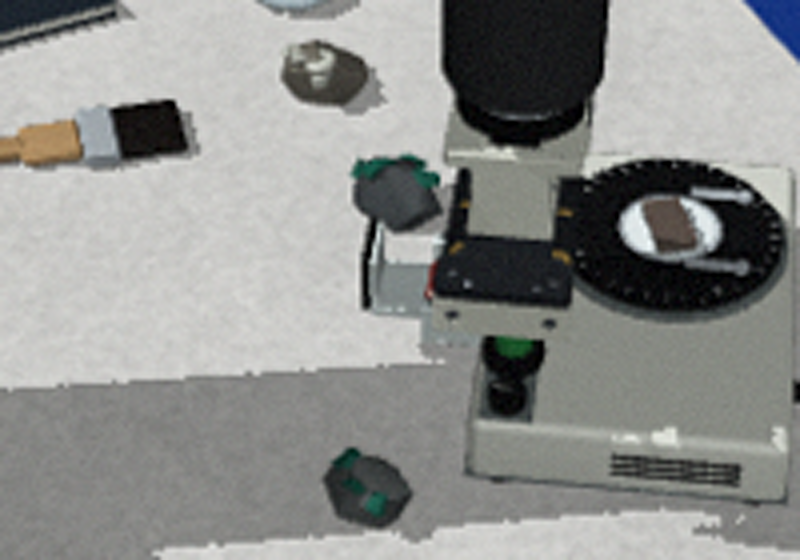

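The side picture shows the gripper over the green button, which peeks out at (515,347). I'll press down gently.

>>> carry_out(linear=[[0,0,0.6],[0,0,1.1],[0,0,1.5],[0,0,1.7],[0,0,1.9],[0,0,2.1],[0,0,2.2],[0,0,2.2]], twist=[0,0,0,0,0,0,0,0])

```text
clock: 7.33
tool_pos: [0.5516, 0.0309, 0.2568]
orientation: [-179.8, -0.1, 71.1]
force: [-2.6, 2.4, 5.3]
opening: 0.0006
```

>>> carry_out(linear=[[0,0,0.15],[0,0,0.3],[0,0,0.4],[0,0,0.4],[0,0,0.4]], twist=[0,0,0,0,0])

```text
clock: 7.75
tool_pos: [0.5515, 0.0308, 0.2559]
orientation: [-179.9, -0.1, 71.2]
force: [-12.9, 3.7, 30.6]
opening: 0.0006
```

At 30 N the height has stopped changing: the button is at its stop at 6 mm. Lifting straight off.

>>> carry_out(linear=[[0,0,-0.5],[0,0,-1.2],[0,0,-2.5],[0,0,-5],[0,0,-8],[0,-3,-10],[0,-6,-11],[0,-9,-11],[0,-12,-11],[0,-12,-11],[0,-12,-11]], twist=[0,0,0,0,0,0,0,0,0,0,0])

```text
clock: 8.67
tool_pos: [0.4372, 0.0694, 0.3668]
orientation: [-180.0, -0.2, 71.3]
force: [1.2, 0.4, 0.2]
opening: 0.0005
```

```bash
python3 - <<'E'
from h import *
import cv2
o=ctrl.get_obs();print(o['tool_pos'],o['force'])
im=ctrl.snapshot('top'); cv2.imwrite("pics/t7.png",im)
cv2.imwrite("pics/t7z.png",cv2.resize(im[110:290,160:360],None,fx=3.3,fy=3.3,interpolation=cv2.INTER_CUBIC))
im=ctrl.snapshot('side')[160:300,200:400]; cv2.imwrite("pics/s7.png",cv2.resize(im,None,fx=4,fy=4,interpolation=cv2.INTER_CUBIC))
E
```

```text
[0.43722621 0.06942778 0.36683015] [1.20572184 0.39532728 0.21324556]
```

View pics/t7z.png

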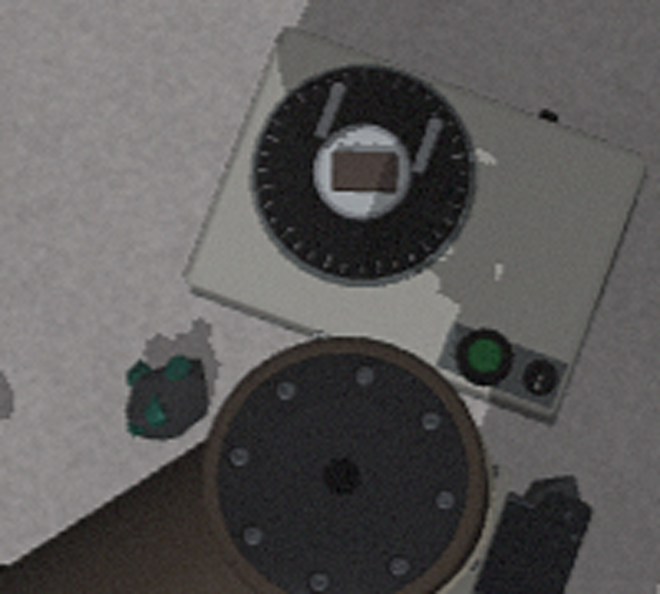

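View pics/s7.png

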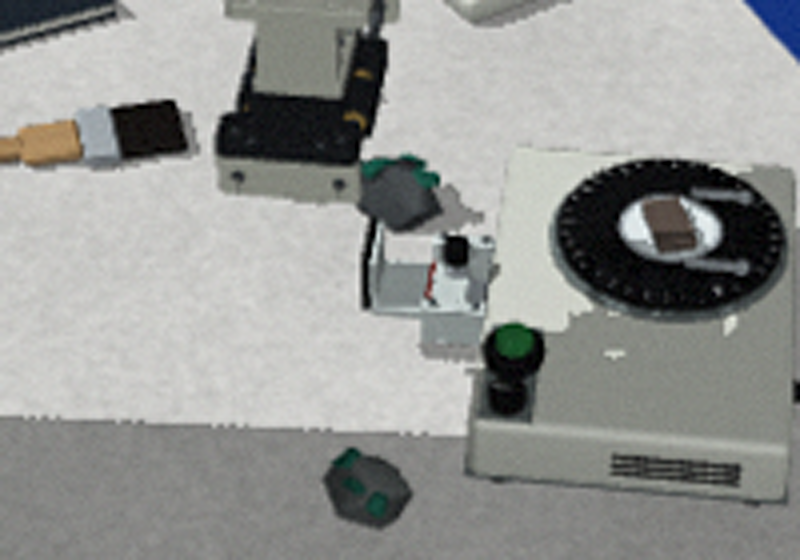

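The side picture shows the slide still latched, with its red line beside the knob at (432,282). The lamp button is back up at (515,340), as before the press. The stones and section are where they were, and the arm is clear at rest.

```bash
python3 - <<'E'
from plant import ctrl
print(ctrl.get_obs()['qvel'].round(2)); print(ctrl.close_job())
E
```

```text
[-0.76  1.22  0.53 -0.11 -0.01 -0.02]
the job is handed in; nothing more can be done
None
```

The light base is set for polarised light, and I handed the job in at about 9 s on the robot's clock.

- **Slide:** With the fingers shut I pushed the pad to about 49–51 mm of travel, at about 9.5 N. Then I backed straight out. The slide sprang back and held about 39 mm in from rest by the top picture, which matches the 40 mm latch. The last side picture shows it still latched with the knob down.
- **Lamp:** I pressed the green button straight down until it met its stop. The last 0.9 mm of movement raised the force from about 5 N to 30 N. Then I lifted off, and the button looks fully up again in the last side picture.
- **Everything else:** In the last pictures the section, both stones beside the slide and the brush are where they were, and the gripper is clear. I did not re-check stone_c, the loupe or the bottle, but the arm never worked near them.

**Disagreements and limits:**
- The two cameras put the lamp about 7 mm apart in y. The side view also catches the button's flank, so I aimed close to the top camera's value.
- The wrist camera could not see the tab because the gripper hid it.
- The slide and button positions are judged from the pictures and the arm's force and position readings; there was no direct joint reading.

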